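# Plug the red test probe into the red terminal

### The job

To check the vacuum lifter's supply, take the red test probe out of the probe rest and plug its pin straight down into the red terminal, pushing it fully home while you hold it; then let go so that it stands upright there. Leave the black probe in the rest.

Things in the scene. Friction and masses are not known exactly. Their poses are not given: they have to be found in the camera images.
- red_probe_center (a point): Centre of the ribbed red grip (round, 22 mm thick, 70 mm long, upright) of the loose red test probe, 60 g, cordless. Below the grip are a red guard disc (40 mm wide, 5 mm thick) and a steel pin (8 mm thick, 45 mm long, round end). This point is 35 mm below the grip's top, 35 mm above the disc's top, 85 mm above the pin's tip. z: along the probe, away from the pin.
- black_probe_center (a point): Centre of the grip of the black test probe, same shape and size as the red one; it stands in the other hole of the probe rest and stays there.
- probe_rest: Fixed grey block 150 x 56 x 56 mm (x, y, z) on a 166 x 70 mm rubber foot; origin at the centre of its underside, z up. Two upright holes, 12.5 mm wide and 50 mm deep, lie at x = +45 and -45 mm; a probe stands in each, pin in the hole, guard disc on the block's top (56 mm above the table). Which probe is in which hole varies. (Pass over the fixed orange box at the table's right, 0.2 m high.)
- red_terminal_mouth (a point): Centre of the red terminal's opening, level with its top, 61 mm above the table; z up, y along the row of 3 fixed white terminals (74 x 48 mm, 50 mm apart; red, black, yellow tags and funnels, order varies). Funnel 32 mm wide at the top, narrowing in 13 mm to a bore 12 mm wide, bottom 51 mm below the mouth. Probe fully home: disc flat on the top, grip centre 40 mm above this point.
There are look-alikes about, which are no part of the job. Leave any pink or turquoise look-alike of the part that bears red_probe_center alone.

How it is judged:
By the outcome, as a careful person would: the job done as asked, in the order asked, and still so for the second after the job is handed in, with the robot touching nothing.
It also fails if it takes over 45 s, if anything falls off the work surface, if the arm or the gripper's body presses on something with over 40 N, if the wrist force passes 120 N, or if a joint passes its speed limit or range.

### The arm

A 6-joint arm with a two-finger parallel gripper is mounted at the origin on a cart in front of the work surface, level with it; the furniture and walls round the work are solid. World frame = base frame: x ahead of the robot, y to its left, z up, the work surface at z = 0. Lengths are in m, angles in rad, forces in N, time in s.
With the tool pointing down it reaches from about 0.35 to 0.775 m from the base axis. Payload 7.3 kg.
Tool frame: the origin (TCP) lies at the very end of the fingers, on their centre line; the grasp point (between the pads) lies 19 mm behind it; z points along the fingers, y is the line along which they close (so a half turn about z gives the same grasp; the last joint's range is limited). The gripper opens to 92 mm and grips with 3 to 60 N. Pads are 19 mm wide; open, the fingers measure 130 mm over their backs; the gripper's body (75 mm by 190 mm) begins 47 mm behind the grasp point.
Start: joints at [-1.494, 0.342, 1.524, -0, 1.275, -0.146], TCP at [0.116, -0.512, 0.227] pointing down, gripper open.
Joint ranges: [-2.53, 2.53], [-0.77, 2.02], [0.04, 2.7], [-1, 4.14], [0.28, 2.66], [-3.11, 3.11]. Speed limits (rad/s): [2.57, 2.57, 3.14, 3.14, 3.14, 3.14].

### API

Orientations are given as [roll, pitch, yaw] about the fixed x, y, z axes, in that order (R = Rz(yaw) Ry(pitch) Rx(roll)).
In Python, from cell import robot, read_camera, get_calibration gives the robot as it stands. The module is installed in compiled form; this text tells all that it offers.
- The arm moves only by the tool send_rows, never from a script. Its argument "plan" is a list of rows, each a list of 2 entries, a list of its own where there are three numbers: the shift along the tool's x, y, z as a fraction of full scale, then the turn, a rotation vector about the tool's x, y, z as a fraction of full scale. A call has exactly 10 rows; each row shifts and turns the commanded pose from where the row before left it, along the tool's axes as they then stand; what a row does not reach is not made up. Full scale, the value 1, is 0.025 m for a shift and 90 degrees for a turn. A row lasts 1/8 s, in which the tool goes at most 62.5 mm and 10.7 degrees, less where a joint would pass 70% of its speed; a pose out of reach is approached as far as the arm can. A call with a number of a shift or a turn outside -1 to 1 is refused whole. A call with a gripper value outside its range is refused whole. "gripper" is the opening, from -1 (shut) to 1 (fully open), so that 0 is half open, set as the call begins (left out, the last holds). The fingers move at their own pace and stop on an object; "force" is the grip in N (left out, the last holds). Time passes only in rows, so rows that do not move let the fingers close, or fill a call up. It gives the time, the measured TCP pose, the force, the opening and the grip force at its end, in the units of the state.
- robot.observe(): the state, without advancing time (a new reading comes with each control period).
- read_camera(name): name is "side" or "top" or "wrist"; returns (picture, depth): 384x512x3 uint8, blue, green, red; 384x512 float32, m along the optical axis (not along the pixel's ray), 0 where there is no reading.
- get_calibration(name): a dict with "intrinsics" (3x3 intrinsics, pixels), "rvec" (rotation vector, rad) and "tvec" (3), from world to camera coordinates, as OpenCV has them. Camera axes: x right, y down, z forward; pixel columns grow to the right and rows downward; lengths in m; the calibration is good to about 2 mm. The wrist camera is an equidistant fisheye: a pixel r from the principal point sees the ray r / f radians off the axis. A picture is of the moment at which its call begins: read the wrist's pose just before it. get_calibration takes no time and is no camera call; for the wrist camera it gives the pose at the moment of the call.
- robot.hand_in(): hands the job in; it is judged then, once.
The state is a dict: "time": time; "qpos": joint angles; "qvel": joint speeds; "joint_efforts": joint torques, N m; "tool_pos": TCP position; "tool_rot": TCP orientation; "contact_force": force on the tool from outside, world axes, zero at the start; "torque": the same for the moment, N m; "opening": finger opening in m; "grip_force": force on a finger pad.
Only numpy, scipy, OpenCV 4.12 (cv2) and the standard library are available. Lean on these libraries where they do the work, as an engineer would, in place of code of your own. Each camera call takes 0.05 s, during which the arm holds its last target. There are 200 camera calls.

## Working session

There is one attempt and no reset: what is moved stays moved. The work goes in short steps, Python scripts to look and compute and a tool call to move; the robot and the scene stay as the last step left them, time stands still between calls to the robot, and variables do not carry over. Pictures are saved under pics/ and viewed, at most 10 in all, crops included, and the job is handed in when it is done.

Besides the shell and the picture viewer there is one more tool, called after ">>>" by a JSON object that holds its "method" and its "body". send_rows: Moves the arm, as the interface text tells. Shift numbers are shares of 0.025 m and turn numbers shares of 90 degrees, none past 1 either way. Its arguments: {"type":"object","properties":{"plan":{"type":"array"},"gripper":{"type":"number"},"force":{"type":"number"}},"required":["plan"]}

```bash
mkdir -p pics; cat > h.py <<'E'
import numpy as np, cv2
from cell import robot, read_camera, get_calibration
def grab(n):
    c=get_calibration(n); p,d=read_camera(n); return p,d,c
def cloud(d,c):
    K=np.array(c["intrinsics"]);R,_=cv2.Rodrigues(np.array(c["rvec"],float));t=np.array(c["tvec"]).reshape(3)
    v,u=np.mgrid[:d.shape[0],:d.shape[1]]
    P=np.stack([(u-K[0,2])/K[0,0]*d,(v-K[1,2])/K[1,1]*d,d],-1)
    return (P-t)@R
E
python3 - <<'E'
from h import *
for n in("top","side"):
    p,d,c=grab(n); cv2.imwrite(f"pics/{n}0.png",p); np.savez(f"{n}0.npz",p=p,w=cloud(d,c),d=d)
s=robot.observe();print(s["time"],s["tool_pos"],s["tool_rot"],s["opening"])
E
```

```text
0.1 [ 0.11600553 -0.51165947  0.22610092] [-3.14022078e+00 -2.10086494e-04  2.22784419e-01] 0.09164816149948098
```

View pics/top0.png

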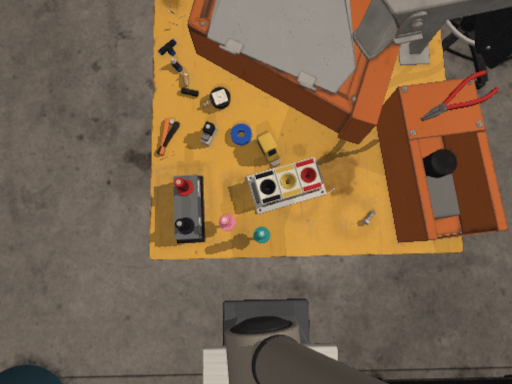

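View pics/side0.png

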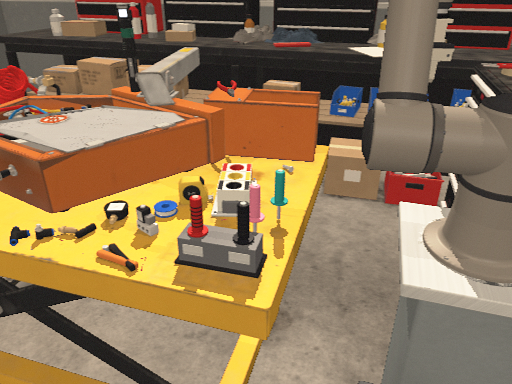

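The top view shows the rest at left, with the red probe at (183,186) and the black at (185,226). The red terminal funnel is at (309,175), and the pink (227,222) and turquoise (261,234) look-alikes stand between. Next I measure.

```bash
python3 - <<'E'
from h import *
np.set_printoptions(precision=4,suppress=True)
def rep(n,box,f,lab):
    z=np.load(n+"0.npz");p=z["p"].astype(int);w=z["w"];m=np.zeros(p.shape[:2],bool)
    m[box[1]:box[3],box[0]:box[2]]=1
    m&=(z["d"]>0)&f(p[...,0],p[...,1],p[...,2],w[...,2])
    q=w[m]; 
    if len(q)==0: print(lab,"none");return q
    print(n,lab,len(q),"med",np.median(q,0),"mid",(q.min(0)+q.max(0))/2,"ext",np.ptp(q,axis=0),"maxz",q[:,2].max());return q
red=lambda b,g,r,z:(r>90)&(g<60)&(b<70)
rep("top",(165,165,205,205),lambda b,g,r,z:red(b,g,r,z)&(z>.115),"red top")
rep("top",(165,165,205,205),lambda b,g,r,z:red(b,g,r,z)&(z<.075)&(z>.05),"red disc")
rep("side",(180,185,215,245),lambda b,g,r,z:red(b,g,r,z)&(z>.075),"red grip")
rep("side",(180,185,215,245),lambda b,g,r,z:red(b,g,r,z)&(z<.068),"red disc")
rep("top",(165,205,205,250),lambda b,g,r,z:(z>.115),"black top")
rep("side",(230,190,255,250),lambda b,g,r,z:(z>.07)&(r<60),"black grip")
q=rep("top",(165,165,215,250),lambda b,g,r,z:(z>.05)&(z<.06),"rest top")
print(cv2.minAreaRect(q[:,:2].astype(np.float32)))
for l,b in(("pink",(215,205,240,235)),("turq",(245,220,280,248))): rep("top",b,lambda b,g,r,z:z>.1,l)
rep("top",(295,160,325,190),lambda b,g,r,z:red(b,g,r,z)&(z>.045),"red funnel")
rep("top",(278,165,300,195),lambda b,g,r,z:(r>120)&(b<90)&(g>100)&(z>.045),"yel funnel")
rep("top",(258,175,280,200),lambda b,g,r,z:(r<60)&(z>.03),"blk funnel")
q=rep("top",(240,150,330,215),lambda b,g,r,z:(z>.055)&(z<.068),"term top")
print(cv2.minAreaRect(q[:,:2].astype(np.float32)))
rep("side",(210,155,265,220),lambda b,g,r,z:red(b,g,r,z)&(z>.03)&(z<.08),"red funnel")
for l,b in(("box",(375,70,505,245)),("big",(190,0,400,140)),("yelmeter",(255,130,282,165))): rep("top",b,lambda b,g,r,z:z>.03,l)
p=np.load("top0.npz")["p"]; cv2.imwrite("pics/c1.png",cv2.resize(p[145:250,160:335],None,fx=4.5,fy=4.5,interpolation=cv2.INTER_CUBIC))
E
```

```text
top red top 48 med [0.5257 0.1847 0.1297] mid [0.5273 0.1896 0.1243] ext [0.0179 0.0208 0.0184] maxz 0.13349507616859718
top red disc 116 med [0.5207 0.1847 0.0605] mid [0.527  0.1935 0.0642] ext [0.0357 0.0419 0.0209] maxz 0.07465306573923912
side red grip 238 med [0.5229 0.199  0.1082] mid [0.5261 0.1949 0.1036] ext [0.0209 0.0165 0.057 ] maxz 0.13210803424040893
side red disc 115 med [0.522  0.2013 0.0609] mid [0.5672 0.1055 0.0454] ext [0.1201 0.2115 0.0449] maxz 0.06785724553557743
top black top 97 med [0.4382 0.1854 0.1305] mid [0.4387 0.1864 0.1257] ext [0.0209 0.021  0.0201] maxz 0.13572345142885506
side black grip 332 med [0.4337 0.1965 0.102 ] mid [0.4359 0.1937 0.1008] ext [0.0193 0.0141 0.0613] maxz 0.1314236114052374
top rest top 1086 med [0.482  0.1835 0.0559] mid [0.4844 0.1881 0.055 ] ext [0.1507 0.0577 0.0099] maxz 0.0599837404120887
((0.48401951789855957, 0.18852725625038147), (0.15032976865768433, 0.05672382563352585), 1.327507495880127)
top pink 86 med [0.445  0.0911 0.1197] mid [0.4446 0.092  0.1139] ext [0.0197 0.0197 0.0229] maxz 0.1252914628954765
top turq 84 
[... 542 characters left out ...]
609] mid [ 0.5492 -0.053   0.0604] ext [0.1277 0.1593 0.0107] maxz 0.06575765052059022
((0.561947762966156, -0.047187380492687225), (0.12313003093004227, 0.14822858572006226), 14.8544921875)
side red funnel 61 med [ 0.5536 -0.1089  0.0572] mid [ 0.5154 -0.0091  0.0565] ext [0.1246 0.2176 0.0122] maxz 0.06259721237145309
top box 15621 med [ 0.5694 -0.3736  0.1513] mid [ 0.5717 -0.3587  0.1114] ext [0.3663 0.2547 0.1628] maxz 0.1927956645850782
top big 20897 med [ 0.8102 -0.1149  0.1534] mid [ 0.8183 -0.0633  0.1421] ext [0.4128 0.4674 0.2241] maxz 0.25411891629022054
top yelmeter 409 med [ 0.6262 -0.0085  0.0596] mid [ 0.6307 -0.008   0.048 ] ext [0.0659 0.0506 0.0358] maxz 0.0658721085975548
```

View pics/c1.png

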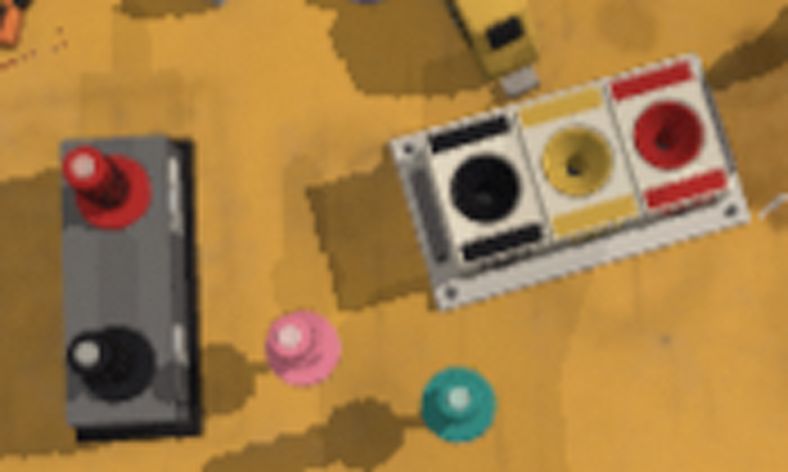

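The crop shows the red probe in the rest's far hole, the black one in the near hole, and the red funnel at the right end of the row (crop pixel 668,135, image about 308,175). I'll raise the arm and start toward the rest.

>>> {"method": "send_rows", "body": {"plan": [[[0, -0.5, -1], [0, 0, 0.07]], [[0.2, -1, -1], [0, 0, 0.072]], [[0.5, -1, -0.5], [0, 0, 0]], [[0.6, -1, 0], [0, 0, 0]], [[0.6, -1, 0], [0, 0, 0]], [[0.6, -1, 0], [0, 0, 0]], [[0.6, -1, 0], [0, 0, 0]], [[0.6, -1, 0], [0, 0, 0]], [[0.6, -1, 0], [0, 0, 0]], [[0.6, -1, 0], [0, 0, 0]]], "gripper": 1, "force": 30}}

```text
time: 1.35
tool_pos: [0.2332, -0.2734, 0.289]
tool_rot: [-3.141, 0.0, -0.0]
contact_force: [-0.3, 0.2, 0.3]
opening: 0.0917
grip_force: 0.0
```

```bash
python3 - <<'E'
from h import *
np.set_printoptions(precision=4,suppress=True)
z=np.load("top0.npz");p=z["p"].astype(int);w=z["w"]
b,g,r=[p[...,i] for i in range(3)]
c=get_calibration("top");K=np.array(c["intrinsics"]);R,_=cv2.Rodrigues(np.array(c["rvec"],float));t=np.array(c["tvec"]).reshape(3)
def ray(uv,zz):
    d=R.T@np.linalg.inv(K)@[*uv,1];o=-R.T@t;return o+d*(zz-o[2])/d[2]
for n,(u,v),f in(("red",(308,175),(g<80)&(r>60)),("yel",(288,181),(b<110)),("blk",(268,187),(r<90))):
    m=np.zeros(g.shape,np.uint8);m[v-11:v+12,u-11:u+12]=f[v-11:v+12,u-11:u+12]
    k=np.zeros_like(m);cv2.circle(k,(u,v),9,1,-1);m&=k
    q=cv2.findContours(m,0,1)[0];q=max(q,key=cv2.contourArea)
    e=cv2.fitEllipse(q);M=cv2.moments(m,True);print(n,e,ray(e[0],.061),ray((M['m10']/M['m00'],M['m01']/M['m00']),.061),M['m00'])
m=(w[...,2]>.08)&(w[...,1]>-.3)&(w[...,1]<.1)&(w[...,0]>.5)&(z["d"]>0)
q=w[m];dd=np.hypot(q[:,0]-.5515,q[:,1]+.1015);i=np.argsort(dd)[:5];print(q[i],dd[i])
s=robot.observe();print(s["time"],s["tool_pos"],s["tool_rot"],s["qpos"])
E
```

```text
red ((308.0003662109375, 174.6106414794922), (13.615829467773438, 14.336160659790039), 106.95397186279297) [ 0.5503 -0.1008  0.061 ] [ 0.5504 -0.1008  0.061 ] 171.0
yel ((287.8272399902344, 180.49867248535156), (14.769420623779297, 14.974884033203125), 146.53077697753906) [ 0.5375 -0.0527  0.061 ] [ 0.5374 -0.0528  0.061 ] 194.0
blk ((267.35491943359375, 186.48934936523438), (13.794927597045898, 14.352852821350098), 94.08712005615234) [ 0.5244 -0.0042  0.061 ] [ 0.5244 -0.0042  0.061 ] 175.0
[[ 0.6497 -0.183   0.1189]
 [ 0.6504 -0.1836  0.0964]
 [ 0.6482 -0.1862  0.1427]
 [ 0.6505 -0.1834  0.1364]
 [ 0.6501 -0.1841  0.1042]] [0.1277 0.1285 0.1285 0.1285 0.1286]
1.35 [ 0.2332 -0.2734  0.289 ] [-3.1412  0.0002 -0.0004] [-1.0788 -0.0221  1.7954  0.      1.3687  0.4925]
```

>>> {"method": "send_rows", "body": {"plan": [[[0.6, -0.95, 0], [0, 0, 0]], [[0.6, -0.95, 0], [0, 0, 0]], [[0.6, -0.95, 0], [0, 0, 0]], [[0.6, -0.95, 0], [0, 0, 0]], [[0.6, -0.95, 0], [0, 0, 0]], [[0.6, -0.95, 0], [0, 0, 0]], [[0.6, -0.95, 0], [0, 0, 0]], [[0.6, -0.95, 0], [0, 0, 0]], [[0.6, -0.95, 0], [0, 0, 0]], [[0.6, -0.95, 0], [0, 0, 0]]]}}

```text
time: 2.6
tool_pos: [0.3832, -0.0361, 0.289]
tool_rot: [-3.142, 0.001, -0.0]
contact_force: [0.1, -0.1, 0.1]
opening: 0.0918
grip_force: 0.0
```

>>> {"method": "send_rows", "body": {"plan": [[[0.6, -0.95, 0], [0, 0, 0]], [[0.6, -0.95, 0], [0, 0, 0]], [[0.6, -0.95, 0], [0, 0, 0]], [[0.6, -0.95, 0], [0, 0, 0]], [[0.6, -0.95, 0.5], [0, 0, 0]], [[0.6, -0.95, 0.5], [0, 0, 0]], [[0.6, -0.95, 0.5], [0, 0, 0]], [[0.6, -0.95, 0.5], [0, 0, 0]], [[0.6, -0.95, 0.5], [0, 0, 0]], [[0.4, 0, 0.5], [0, 0, 0]]]}}

```text
time: 3.85
tool_pos: [0.5282, 0.1779, 0.2131]
tool_rot: [3.141, 0.001, 0.002]
contact_force: [0.8, -1.0, -0.7]
opening: 0.0919
grip_force: 0.0
```

```bash
python3 - <<'E'
from h import *
np.set_printoptions(precision=4,suppress=True)
s=robot.observe();print(s["time"],s["tool_pos"],s["tool_rot"],s["qpos"])
p,d,c=grab("wrist");print(c);np.savez("w1.npz",p=p,d=d);cv2.imwrite("pics/w1.png",p)
E
```

```text
3.85 [0.5282 0.1779 0.2131] [3.1415 0.001  0.0019] [0.1872 0.4126 1.4549 0.0001 1.2751 1.7561]
{'intrinsics': array([[297.3186,   0.    , 250.609 ],
       [  0.    , 297.3186, 191.1564],
       [  0.    ,   0.    ,   1.    ]]), 'rvec': array([-2.0718,  2.0681,  0.2929]), 'tvec': array([0.177 , 0.4754, 0.5233])}
```

View pics/w1.png

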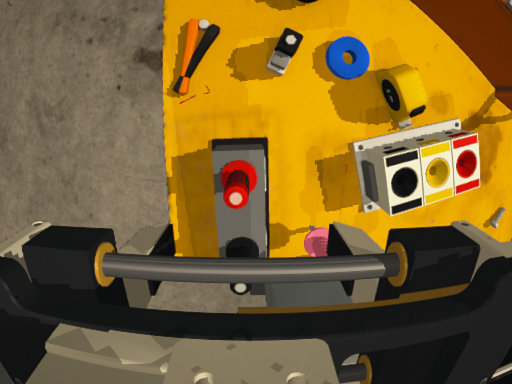

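The wrist view shows the probe's top cap at (235,198), its disc at (238,178), and the red funnel at (466,163). I'll project these rays.

```bash
cat >> h.py <<'E'
def wray(c,uv,zz):
    K=np.array(c["intrinsics"]);R,_=cv2.Rodrigues(np.array(c["rvec"],float));t=np.array(c["tvec"]).reshape(3)
    a=np.array([uv[0]-K[0,2],uv[1]-K[1,2]])/K[0,0];th=np.hypot(*a)
    d=R.T@np.array([*(a/th*np.sin(th)),np.cos(th)]);o=-R.T@t
    return o+d*(zz-o[2])/d[2]
E
python3 - <<'E'
from h import *
np.set_printoptions(precision=4,suppress=True)
c=get_calibration("wrist");p=np.load("w1.npz")["p"].astype(int);b,g,r=[p[...,i] for i in range(3)]
def cen(f,box):
    m=np.zeros(g.shape,np.uint8);x0,y0,x1,y1=box;m[y0:y1,x0:x1]=f[y0:y1,x0:x1]
    n,l,s,ce=cv2.connectedComponentsWithStats(m);i=1+np.argmax(s[1:,4]);print(s[i]);return ce[i],s[i]
ce,_=cen((g>90)&(r>150),(225,188,247,208));print("cap",ce,wray(c,ce,.131))
ce,s=cen((r>90)&(g<80),(215,155,262,212));print("disc edges L,R,top:",[wray(c,q,.061) for q in((s[0],180),(s[0]+s[2],180),(238,s[1]))])
ce,_=cen((r>90)&(g<70),(452,149,481,178));print("funnel",ce,wray(c,ce,.061))
for n,uv in(("yel",(438.5,171.5)),("blk",(404,183))):print(n,wray(c,uv,.061))
E
```

```text
[229 192  13  13 130]
cap [235.2462 198.0462] [0.5271 0.1896 0.131 ]
[ 221  160   36   50 1001]
disc edges L,R,top: [array([0.5251, 0.2082, 0.061 ]), array([0.5251, 0.1698, 0.061 ]), array([0.5468, 0.1898, 0.061 ])]
[457 151  19  27 405]
funnel [466.0543 163.5802] [ 0.5496 -0.0992  0.061 ]
yel [ 0.5378 -0.0534  0.061 ]
blk [ 0.5227 -0.0036  0.061 ]
```

>>> {"method": "send_rows", "body": {"plan": [[[-0.05, -0.46, 0], [0, 0, 0]], [[0, 0, 0.7], [0, 0, 0]], [[0, 0, 0.7], [0, 0, 0]], [[0, 0, 0.7], [0, 0, 0]], [[0, 0, 0.7], [0, 0, 0]], [[0, 0, 0.7], [0, 0, 0]], [[0, 0, 0.7], [0, 0, 0]], [[0, 0, 0.7], [0, 0, 0]], [[0, 0, 0.5], [0, 0, 0]], [[0, 0, 0], [0, 0, 0]]]}}

```text
time: 5.15
tool_pos: [0.5264, 0.188, 0.0789]
tool_rot: [3.141, 0.001, -0.001]
contact_force: [0.6, -0.7, -0.0]
opening: 0.0919
grip_force: 0.0
```

>>> {"method": "send_rows", "body": {"plan": [[[0, 0, 0], [0, 0, 0]], [[0, 0, 0], [0, 0, 0]], [[0, 0, 0], [0, 0, 0]], [[0, 0, 0], [0, 0, 0]], [[0, 0, 0], [0, 0, 0]], [[0, 0, 0], [0, 0, 0]], [[0, 0, 0], [0, 0, 0]], [[0, 0, 0], [0, 0, 0]], [[0, 0, 0], [0, 0, 0]], [[0, 0, 0], [0, 0, 0]]], "gripper": -0.7, "force": 30}}

```text
time: 6.4
tool_pos: [0.5268, 0.1884, 0.0792]
tool_rot: [-3.141, -0.0, -0.0]
contact_force: [0.7, 2.1, -1.1]
opening: 0.0216
grip_force: 30.0
```

>>> {"method": "send_rows", "body": {"plan": [[[0, 0, -0.3], [0, 0, 0]], [[0, 0, -0.5], [0, 0, 0]], [[0, 0, -0.6], [0, 0, 0]], [[0, 0, -0.7], [0, 0, 0]], [[0, 0, -0.7], [0, 0, 0]], [[0, 0, -0.7], [0, 0, 0]], [[0, 0, -0.7], [0, 0, 0]], [[0, 0, -0.7], [0, 0, 0]], [[0, 0, -0.3], [0, 0, 0]], [[0, 0, 0], [0, 0, 0]]]}}

```text
time: 7.65
tool_pos: [0.527, 0.188, 0.21]
tool_rot: [3.141, -0.001, -0.0]
contact_force: [0.2, -0.2, -0.7]
opening: 0.0214
grip_force: 30.0
```

```bash
python3 - <<'E'
from h import *
np.set_printoptions(precision=4,suppress=True)
s=robot.observe();print(s["time"],s["tool_pos"],s["tool_rot"],s["opening"],s["grip_force"],s["contact_force"])
p,d,c=grab("wrist")
q,d2,c2=grab("side");np.savez("s2.npz",p=q,d=d2)
cv2.imwrite("pics/b2.png",np.hstack([cv2.resize(p[130:330,130:350],(400,364)),cv2.resize(q[100:280,150:330],(364,364))]))
E
```

```text
7.65 [0.527 0.188 0.21 ] [ 3.1414 -0.0014 -0.0004] 0.021394900371275696 29.993406236171722 [ 0.2433 -0.1585 -0.6547]
```

View pics/b2.png

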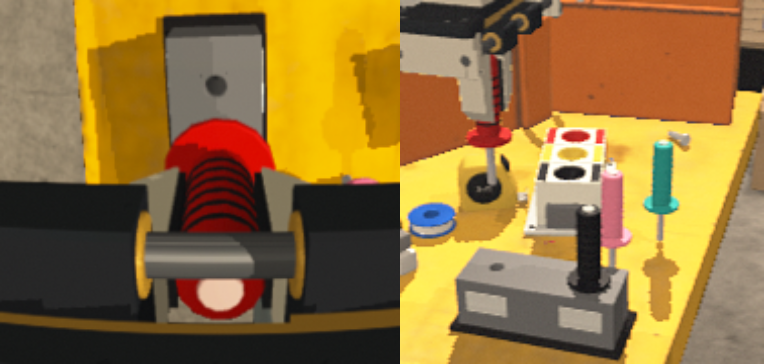

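Left, the wrist view: probe in the fingers with the empty hole beneath. Right, the side view: probe lifted, disc at crop (489,135), pin down to (492,182). I'll check the tilt and offset in hand numerically.

```bash
python3 - <<'E'
from h import *
np.set_printoptions(precision=4,suppress=True)
z=np.load("s2.npz");p=z["p"].astype(int);c=get_calibration("side");w=cloud(z["d"],c)
b,g,r=[p[...,i] for i in range(3)]
near=(np.hypot(w[...,0]-.527,w[...,1]-.188)<.035)&(z["d"]>0)
m=near&(r>90)&(g<70)
q=w[m];print(len(q),"z",q[:,2].min(),q[:,2].max())
dk=q[q[:,2]<.193];print("disc mid",(dk.min(0)+dk.max(0))/2,np.ptp(dk,axis=0))
gr=q[q[:,2]>.197]
pin=w[near&(w[...,2]<.184)&(w[...,2]>.13)]
o=-cv2.Rodrigues(np.array(c["rvec"],float))[0].T@np.array(c["tvec"]).reshape(3)
v=np.array([.527,.188])-o[:2];v/=np.linalg.norm(v);pp=np.array([-v[1],v[0]])
print("view",v,"perp",pp,"expected lateral",pp@[.527,.188])
for n,a in(("grip",gr),("pin",pin)):
    print(n,len(a),a.mean(0),"z",a[:,2].min(),a[:,2].max())
    for lo in np.arange(.13,.25,.01):
        k=a[(a[:,2]>=lo)&(a[:,2]<lo+.01)]
        if len(k)>3: l=k[:,:2]@pp;print(lo.round(3),len(k),(l.min()+l.max())/2,np.ptp(l),np.median(k[:,:2]@v))
E
```

```text
262 z 0.1869097096359826 0.2616123883936009
disc mid [0.5251 0.1901 0.1899] [0.0361 0.0368 0.0061]
view [ 0.44  -0.898] perp [0.898 0.44 ] expected lateral 0.5559624439725684
grip 118 [0.5201 0.1906 0.2224] z 0.19717657107893963 0.2616123883936009
0.19 19 0.555894769426424 0.02073311136390321 0.05450834842275112
0.2 35 0.5552593715136358 0.02146726410694877 0.05537195223259581
0.21 8 0.5463363785525761 0.0037998054103994816 0.05987267234818418
0.22 11 0.5474250884271732 0.0041052880622490795 0.05875385953229986
0.23 13 0.5468107687279568 0.004279266970351081 0.058386563744316375
0.24 11 0.546911633321201 0.005213356357801291 0.05942247433334255
pin 82 [0.5262 0.1902 0.162 ] z 0.14299893259490581 0.17888329995992497
0.14 14 0.556536060498354 0.005538605584081258 0.060768761209271424
0.15 19 0.5560443855117352 0.005777554645295391 0.06031700939892769
0.16 27 0.5562350735680364 0.007614796965405679 0.06081416283596955
0.17 22 0.5557998192934137 0.007194800152524272 0.06067511619664161
```

>>> {"method": "send_rows", "body": {"plan": [[[0.1, 0.5, 0], [0, 0, 0]], [[0.1, 1, 0], [0, 0, 0]], [[0.1, 1, 0], [0, 0, 0]], [[0.1, 1, 0], [0, 0, 0]], [[0.1, 1, 0], [0, 0, 0]], [[0.1, 1, 0], [0, 0, 0]], [[0.1, 1, 0], [0, 0, 0]], [[0.1, 1, 0], [0, 0, 0]], [[0.1, 1, 0], [0, 0, 0]], [[0.02, 1, 0], [0, 0, 0]]]}}

```text
time: 9.0
tool_pos: [0.5495, -0.051, 0.2086]
tool_rot: [3.141, 0.001, -0.001]
contact_force: [0.2, 0.0, -0.9]
opening: 0.0212
grip_force: 30.0
```

>>> {"method": "send_rows", "body": {"plan": [[[0, 1, 0], [0, 0, 0]], [[0, 0.7, 0], [0, 0, 0]], [[0, 0.36, 0], [0, 0, 0]], [[0, 0, 0], [0, 0, 0]], [[0, 0, 0], [0, 0, 0]], [[0, 0, 0], [0, 0, 0]], [[0, 0, 0], [0, 0, 0]], [[0, 0, 0], [0, 0, 0]], [[0, 0, 0], [0, 0, 0]], [[0, 0, 0], [0, 0, 0]]]}}

```text
time: 10.25
tool_pos: [0.5498, -0.1008, 0.2092]
tool_rot: [3.141, 0.0, -0.0]
contact_force: [1.1, 0.0, -0.6]
opening: 0.0215
grip_force: 30.0
```

```bash
python3 - <<'E'
from h import *
s=robot.observe();print(s["time"],s["tool_pos"],s["tool_rot"],s["contact_force"])
p,d,c=grab("wrist");np.savez("w3.npz",p=p,d=d)
q,d2,c2=grab("side")
cv2.imwrite("pics/b3.png",np.hstack([cv2.resize(p[110:330,130:350],(400,400)),cv2.resize(q[90:240,180:330],(400,400))]))
E
```

```text
10.25 [ 0.54975156 -0.10081181  0.20919182] [ 3.14149609e+00  3.39143691e-05 -2.64757687e-04] [ 1.05884061  0.02149941 -0.62896359]
```

View pics/b3.png

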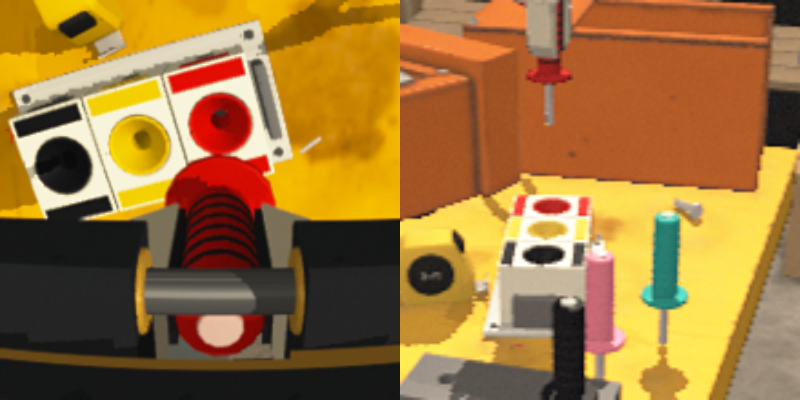

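Wrist view: red funnel at crop (220,125), just ahead of the disc. Side view: pin hanging vertically above the red funnel. One refined measurement, then I insert.

```bash
python3 - <<'E'
from h import *
np.set_printoptions(precision=4,suppress=True)
c=get_calibration("wrist");p=np.load("w3.npz")["p"].astype(int);b,g,r=[p[...,i] for i in range(3)]
m=np.zeros(g.shape,np.uint8);f=((g<90)&(r>50));m[158:194,230:272]=f[158:194,230:272]
q=np.vstack(max(cv2.findContours(m,0,1)[0],key=cv2.contourArea)).reshape(-1,2)
q=q[q[:,1]<190]
w=np.array([wray(c,x,.061)[:2] for x in q]);
for _ in range(3):
    s=np.linalg.lstsq(np.c_[2*w,np.ones(len(w))],(w**2).sum(1),rcond=None)[0];R=np.sqrt(s[2]+s[0]**2+s[1]**2)
    e=abs(np.hypot(*(w-s[:2]).T)-R);print(s[:2],R,len(w),e.max());w=w[e<.0015]
E
```

```text
[ 0.55   -0.1009] 0.017611719111653913 72 0.000710334616668383
[ 0.55   -0.1009] 0.017611719111653913 72 0.000710334616668383
[ 0.55   -0.1009] 0.017611719111653913 72 0.000710334616668383
```

>>> {"method": "send_rows", "body": {"plan": [[[0.01, 0, 0.5], [0, 0, 0]], [[0, 0, 0.7], [0, 0, 0]], [[0, 0, 0.7], [0, 0, 0]], [[0, 0, 0.6], [0, 0, 0]], [[0, 0, 0.5], [0, 0, 0]], [[0, 0, 0.3], [0, 0, 0]], [[0, 0, 0.3], [0, 0, 0]], [[0, 0, 0.3], [0, 0, 0]], [[0, 0, 0.2], [0, 0, 0]], [[0, 0, 0], [0, 0, 0]]]}}

```text
time: 11.6
tool_pos: [0.5498, -0.1007, 0.1064]
tool_rot: [-3.141, 0.001, -0.0]
contact_force: [0.3, 0.5, -0.0]
opening: 0.0215
grip_force: 30.0
```

No contact so far, so the pin is going down the bore. About 22 mm remains before it's home.

>>> {"method": "send_rows", "body": {"plan": [[[0, 0, 0.2], [0, 0, 0]], [[0, 0, 0.2], [0, 0, 0]], [[0, 0, 0.2], [0, 0, 0]], [[0, 0, 0.15], [0, 0, 0]], [[0, 0, 0.1], [0, 0, 0]], [[0, 0, 0.05], [0, 0, 0]], [[0, 0, 0.02], [0, 0, 0]], [[0, 0, 0], [0, 0, 0]], [[0, 0, 0], [0, 0, 0]], [[0, 0, 0], [0, 0, 0]]]}}

```text
time: 12.85
tool_pos: [0.5501, -0.1008, 0.0841]
tool_rot: [3.141, -0.0, -0.0]
contact_force: [-2.6, 1.2, 6.0]
opening: 0.0209
grip_force: 30.0
```

>>> {"method": "send_rows", "body": {"plan": [[[0, 0, 0.03], [0, 0, 0]], [[0, 0, 0.03], [0, 0, 0]], [[0, 0, 0], [0, 0, 0]], [[0, 0, 0], [0, 0, 0]], [[0, 0, 0], [0, 0, 0]], [[0, 0, 0], [0, 0, 0]], [[0, 0, 0], [0, 0, 0]], [[0, 0, 0], [0, 0, 0]], [[0, 0, 0], [0, 0, 0]], [[0, 0, 0], [0, 0, 0]]]}}

```text
time: 14.1
tool_pos: [0.5501, -0.1008, 0.084]
tool_rot: [3.141, -0.001, -0.0]
contact_force: [-5.8, 2.0, 15.8]
opening: 0.0216
grip_force: 30.0
```

```bash
python3 - <<'E'
from h import *
s=robot.observe();print(s["time"],s["tool_pos"],s["contact_force"])
q,d2,c2=grab("side")
w=cloud(d2,c2);p=q.astype(int);m=(p[...,2]>90)&(p[...,1]<70)&(np.hypot(w[...,0]-.55,w[...,1]+.101)<.022)&(w[...,2]>.05)
a=w[m];print(len(a),a[:,2].min(),a[:,2].max())
cv2.imwrite("pics/b4.png",cv2.resize(q[100:240,180:320],(560,560)))
E
```

```text
14.1 [ 0.55012746 -0.10080648  0.08398083] [-5.82104261  1.96639957 15.79323237]
93 0.06162345832105769 0.11257346168047297
```

View pics/b4.png

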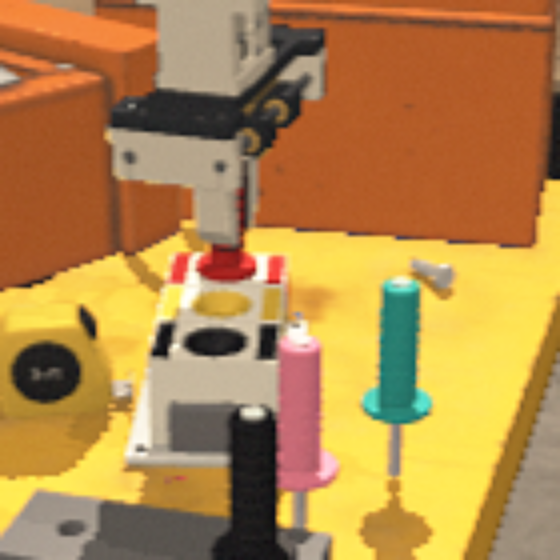

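The disc at (225,265) sits flat on the red terminal, and it held with 16 N at the expected height. I'll release and retract straight up.

>>> {"method": "send_rows", "body": {"plan": [[[0, 0, 0], [0, 0, 0]], [[0, 0, 0], [0, 0, 0]], [[0, 0, 0], [0, 0, 0]], [[0, 0, 0], [0, 0, 0]], [[0, 0, 0], [0, 0, 0]], [[0, 0, 0], [0, 0, 0]], [[0, 0, 0], [0, 0, 0]], [[0, 0, 0], [0, 0, 0]], [[0, 0, 0], [0, 0, 0]], [[0, 0, 0], [0, 0, 0]]], "gripper": 0.5}}

```text
time: 15.4
tool_pos: [0.55, -0.1008, 0.0822]
tool_rot: [3.141, 0.0, -0.0]
contact_force: [0.2, -0.6, -0.6]
opening: 0.0688
grip_force: 0.0
```

>>> {"method": "send_rows", "body": {"plan": [[[0, 0, -0.3], [0, 0, 0]], [[0, 0, -0.6], [0, 0, 0]], [[0, 0, -0.7], [0, 0, 0]], [[0, 0, -0.7], [0, 0, 0]], [[0, 0, -0.7], [0, 0, 0]], [[0, 0, -0.7], [0, 0, 0]], [[0, 0, -0.7], [0, 0, 0]], [[0, 0, -0.4], [0, 0, 0]], [[0, 0, 0], [0, 0, 0]], [[0, 0, 0], [0, 0, 0]]]}}

```text
time: 16.65
tool_pos: [0.5497, -0.1007, 0.2017]
tool_rot: [-3.141, 0.001, -0.0]
contact_force: [-0.2, 0.6, 0.1]
opening: 0.0687
grip_force: 0.0
```

```bash
python3 - <<'E'
from h import *
s=robot.observe();print(s["time"],s["tool_pos"],s["contact_force"],s["opening"])
p,d,c=grab("wrist");q,d2,c2=grab("side")
w=cloud(d2,c2);P=q.astype(int);m=(P[...,2]>90)&(P[...,1]<70)&(np.hypot(w[...,0]-.55,w[...,1]+.101)<.022)&(w[...,2]>.05)
a=w[m];print(len(a),a[:,2].min(),a[:,2].max())
for lo in np.arange(.07,.14,.015):
    k=a[(a[:,2]>=lo)&(a[:,2]<lo+.015)];print(lo,k.mean(0) if len(k) else 0)
cv2.imwrite("pics/b5.png",np.hstack([cv2.resize(p[110:330,130:350],(400,400)),cv2.resize(q[90:240,180:330],(400,400))]))
E
```

```text
16.65 [ 0.54967242 -0.10068105  0.20169936] [-0.15993039  0.60506377  0.12001081] 0.06867856812464504
211 0.06160550951215795 0.13540680822730905
0.07 [ 0.54775423 -0.09406754  0.07720641]
0.085 [ 0.54783282 -0.09356817  0.09340303]
0.1 [ 0.54726078 -0.09243903  0.10763147]
0.115 [ 0.54691327 -0.09274387  0.12275869]
0.13 [ 0.54792034 -0.09330232  0.13292223]
```

View pics/b5.png

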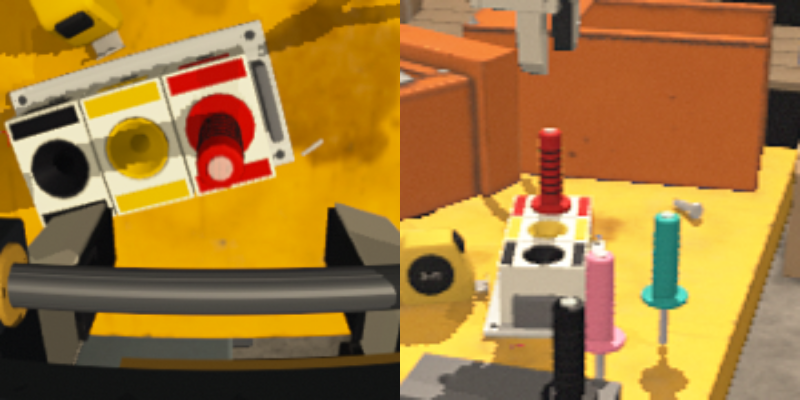

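The red probe stands upright and fully seated in the red terminal (side crop 550,175). The gripper is clear of it, and the other probes haven't moved.

```bash
python3 -c "
from cell import robot
print(robot.hand_in())"
```

```text
the job is handed in; nothing more can be done
None
```

The red probe is plugged fully home in the red terminal and stands upright on its own; the black probe is still in the rest, and the job was handed in at about 17 s.

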